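# Swap the sprung sensor clips on the tank

## Task

The orange sensor clip on the tank is due for calibration: squeeze it open, lift it off and clip it onto the storage rail anywhere beside the blue one. Then take the blue clip from the rail and clip it onto the tank's near wall where the orange one was, between the two red marks. Each clip must end upright, pushed right down until its housing sits on the rim, gripping the wall squarely by itself; do not drop or lay a clip on the bench, and do not knock over or shift anything standing around.

Things in the scene. Friction and masses are not known exactly. Their poses are not given: they have to be found in the camera images.
- orange_clip_grip (a point): orange sprung sensor clip: middle of its grip, between its two black flared handles, 67 mm above the rim. x = line along which handles and jaws close (across the wall), y along the wall, z up. Handles 24 mm wide along y, 46 to 84 mm above the rim; outer faces 54 mm apart here (63 mm at the top); squeezed (6 N each) they stop at about 31 mm, upright, jaws then 25 mm apart
- orange_clip_seat (a point): crotch of the orange clip: underside of its housing, 67 mm below the grip point, which rests on the rim when the clip is pushed right down; the jaws reach 22 mm below it. Same axes as the grip point
- orange_clip_left (a joint): opening angle of one handle and jaw of the orange clip (the other follows it): 0 = jaws shut on a 5 mm wall, 0.25 = squeezed fully open, -0.05 = shut on nothing; a spring pulls it shut (about 4 N at each jaw on the wall)
- blue_clip_grip (a point): blue sprung sensor clip: middle of its grip, between its two black flared handles, 67 mm above the rim. x = line along which handles and jaws close (across the wall), y along the wall, z up. Handles 24 mm wide along y, 46 to 84 mm above the rim; outer faces 54 mm apart here (63 mm at the top); squeezed (6 N each) they stop at about 31 mm, upright, jaws then 25 mm apart
- blue_clip_seat (a point): crotch of the blue clip: underside of its housing, 67 mm below the grip point, which rests on the rim when the clip is pushed right down; the jaws reach 22 mm below it. Same axes as the grip point
- blue_clip_left (a joint): opening angle of one handle and jaw of the blue clip (the other follows it): 0 = jaws shut on a 5 mm wall, 0.25 = squeezed fully open, -0.05 = shut on nothing; a spring pulls it shut (about 4 N at each jaw on the wall)
- orange_clip: the orange clip: orange housing 16 x 30 x 44 mm, black handles above, rubber-tipped jaws below, 110 mm tall in all, about 90 g. Starts clipped upright on the tank's near wall, about midway between the red marks. Origin and axes as its crotch point
- blue_clip: the blue clip: blue housing 16 x 30 x 44 mm, black handles above, rubber-tipped jaws below, 110 mm tall in all, about 90 g. Starts clipped upright on the storage rail, within 60 mm of its middle. Origin and axes as its crotch point
- tank_place (a point): open steel tank, 110 (x) x 130 (y) x 90 mm, walls 5 mm, fixed, turned up to 0.4 rad, left or right of the rail. This point: top of its near wall's rim (90 mm above the bench), in mid-thickness, half-way between two red marks 66 mm apart. x = across this wall into the tank, y along it, z up
- rail_top (a point): storage rail: upright steel plate 180 mm long, 5 mm thick, top edge 90 mm above the bench, on a grey foot 70 x 180 x 12 mm, fixed to the bench. This point is the middle of its top edge. x = across the plate, y along it (plate reaches 90 mm either way), z up. Turned up to 0.4 rad
- stand: retort stand: grey foot 80 (x) x 70 (y) x 14 mm with a bare upright 12 mm steel rod in its middle, 362 mm tall in all; loose, 1.5 kg, 0.58 to 0.64 m ahead of the robot, behind and between tank and rail (y about -0.02 m divides left from right); origin under the rod
- wash_bottle: white wash bottle with red spout, 82 x 92 x 217 mm, loose; origin at the centre of its underside
- cylinder: clear measuring cylinder, foot 62 mm, 194 mm tall, loose, at the back beside the big fixed grey column (370 mm across, 1 m tall, on the right); origin at the centre of its underside
- beaker: empty clear beaker, 57 mm wide, 70 mm tall, loose; origin at the centre of its underside
- small_flask: empty conical flask, 64 mm wide, 112 mm tall, loose; origin at the centre of its underside
- blue_flask: conical flask with a blue filling, 70 mm wide, 125 mm tall, standing loose inside the tank; origin at the centre of its underside
Things that resemble listed ones, but are neither listed nor needed, are in the scene too. Leave any pink look-alike of the blue_clip alone.

How it is judged:
On the way, in this order (a step that is already met when the one before it is completed fails the run):
1. the orange clip sits on the storage rail, let go (x of orange_clip_seat in the frame of rail_top between -0.004 and 0.004 m and y of orange_clip_seat in the frame of rail_top between -0.08 and 0.08 m and z of orange_clip_seat in the frame of rail_top between -0.004 and 0.006 m and angle between orange_clip_seat's own z axis and vertical below 0.12 rad and angle between the x axis of orange_clip_seat and the x axis of rail_top, either way round below 0.15 rad and value of joint orange_clip_left below 0.05 rad and contact force between orange_clip and the fingers below 0.2 N and linear speed of orange_clip below 0.02 m/s), for 0.2 s.
2. the blue clip sits on the tank between the marks, let go (x of blue_clip_seat in the frame of tank_place between -0.004 and 0.004 m and y of blue_clip_seat in the frame of tank_place between -0.014 and 0.014 m and z of blue_clip_seat in the frame of tank_place between -0.004 and 0.006 m and angle between blue_clip_seat's own z axis and vertical below 0.12 rad and angle between the x axis of blue_clip_seat and the x axis of tank_place, either way round below 0.15 rad and value of joint blue_clip_left below 0.05 rad and contact force between blue_clip and the fingers below 0.2 N and linear speed of blue_clip below 0.02 m/s), for 0.2 s.
At the end, for the whole second after the job is handed in: Orange clip on the rail (within 80 mm of its middle), blue clip on the tank (within 14 mm of midway between marks); both shut on the wall (joint < 0.05), released, at rest, crotch within 6 mm of the rim and 4 mm of the wall's mid-plane, tilt < 0.12 rad, square within 0.15 rad (all of step 1 and all of step 2); the robot touches nothing.
It fails at once if a bystander is shifted more than 30 mm or tipped more than 0.4 rad (distance of any of stand, wash_bottle, cylinder, beaker, small_flask, blue_flask from where it was at the start of the episode above 0.03 m or angle between any of stand, wash_bottle, cylinder, beaker, small_flask, blue_flask's own z axis and vertical above 0.4 rad).
It fails at once if a clip is dropped or laid on the bench (height (world z) of any of orange_clip_seat, blue_clip_seat below 0.05 m).
It also fails if it takes over 72 s, if anything falls off the work surface, if the arm or the gripper's body presses on something with over 40 N, if the wrist force passes 120 N, or if a joint passes its speed limit or range.

## Robot

A 6-joint arm with a two-finger parallel gripper is mounted at the origin on a cart in front of the work surface, level with it; the furniture and walls round the work are solid. World frame = base frame: x ahead of the robot, y to its left, z up, the work surface at z = 0. Lengths are in m, angles in rad, forces in N, time in s.
With the tool pointing down it reaches from about 0.35 to 0.775 m from the base axis. Payload 5.5 kg.
Tool frame: the origin (TCP) lies at the very end of the fingers, on their centre line; the grasp point (between the pads) lies behind it (env.hold_point_z is the z of the grasp point in the tool frame, in m); z points along the fingers, y is the line along which they close (so a half turn about z gives the same grasp; the last joint's range is limited). The gripper opens to 85 mm and grips with 20 to 120 N. Pads are 22 mm wide; open, the fingers measure 114 mm over their backs; the gripper's body (76 mm by 85 mm) begins 54 mm behind the grasp point. The pads swing forward as they close: fully open they stand 13 mm farther back than shut.
Start: joints at [1.075, 0.313, 0.046, 1.304, 0, 1.431], TCP at [0.2, 0.539, 0.231] pointing down, gripper open.
Joint ranges: [-2.76, 2.76], [-0.86, 1.69], [-1.03, 1.26], [-2.2, 2.34], [-1.47, 1.5], [-3.14, 3.14]. Speed limits (rad/s): [2.57, 2.57, 3.14, 3.14, 3.14, 3.14].

## Interface

Orientations are given as a unit quaternion [w, x, y, z].
In Python, from workcell import env gives the robot as it stands.
- The arm moves only by the tool arm_command, never from a script. Its argument "rows" is a list of rows, each an object with "delta_pos": the shift along the tool's x, y, z scaled (see below), a list of three; "rot": the turn, a rotation vector about the tool's x, y, z scaled (see below), a list of three; "fingers": the closure, from 0 (fully open) to 1 (shut). A call has 1 to 20 rows; each row shifts and turns the commanded pose from where the row before left it, along the tool's axes as they then stand; what a row does not reach is not made up. The controller multiplies each number of a shift by 0.02 m and each number of a turn by 360 degrees. A row lasts 1/10 s, in which the tool goes at most 50 mm and 8.59 degrees, less where a joint would pass 70% of its speed; a pose out of reach is approached as far as the arm can. A call with a number of a shift or a turn outside -1 to 1 is refused whole. A call with a gripper value outside its range is refused whole. The fingers move at their own pace and stop on an object; "squeeze" is the grip in N (left out, the last holds). Time passes only in rows, so rows that do not move let the fingers close. It gives the time, the measured TCP pose, the force and the opening at its end, in the units of the state.
- env.get_state(): the state, without advancing time (a new reading comes with each control period).
- env.read_camera(name): name is "scene" or "top" or "wrist"; returns (picture, depth): 400x640x3 uint8, blue, green, red; 400x640 float32, m along the optical axis (not along the pixel's ray), 0 where there is no reading.
- env.get_calibration(name): a dict with "mtx" (3x3 intrinsics, pixels), "R" (3x3) and "t" (3): a world point X has camera coordinates R X + t. Camera axes: x right, y down, z forward; pixel columns grow to the right and rows downward; lengths in m; the calibration is good to about 2 mm. A picture is of the moment at which its call begins: read the wrist's pose just before it. get_calibration takes no time and is no camera call; for the wrist camera it gives the pose at the moment of the call.
- env.hand_in(): hands the job in, once; it reports no verdict.
The state is a dict: "clock": time; "joint_pos": joint angles; "qvel": joint speeds; "tau": joint torques, N m; "tcp_pos": TCP position; "orientation": TCP orientation; "wrist_force": force on the tool from outside, world axes, zero at the start; "ft_torque": the same for the moment, N m; "finger_gap": finger opening in m.
Only numpy, scipy, OpenCV 4.12 (cv2) and the standard library are available. Lean on these libraries where they do the work, as an engineer would, in place of code of your own. Each camera call takes 0.05 s, during which the arm holds its last target. There are 200 camera calls.

## Working session

There is one attempt and no reset: what is moved stays moved. The work goes in short steps, Python scripts to look and compute and a tool call to move; the robot and the scene stay as the last step left them, time stands still between calls to the robot, and variables do not carry over. Pictures are saved under pics/ and viewed, on a budget of 10 in all, crops included, one or two more only if the job needs it, and the job is handed in when it is done.

Besides the shell and the picture viewer there is one more tool, called after "Emit:" by a JSON object that holds its "method" and its "body", one argument or row to a line. arm_command: Moves the arm, as the interface text tells. Shifts and turns lie within -1 to 1; 1 stands for 0.02 m of shift or 360 degrees of turn. Its arguments: {"type":"object","properties":{"rows":{"type":"array","items":{"type":"object","properties":{"delta_pos":{"type":"array","items":{"type":"number","minimum":-1,"maximum":1}},"rot":{"type":"array","items":{"type":"number","minimum":-1,"maximum":1}},"fingers":{"type":"number"}}}},"squeeze":{"type":"number"}},"required":["rows"]}

```bash
mkdir -p pics; ls; python3 - <<'E'
from workcell import env
import cv2,numpy as np
s=env.get_state(); print(s, env.hold_point_z)
ims=[]
for n in("scene","top"):
    p,d=env.read_camera(n); c=env.get_calibration(n); print(n,c)
    np.savez(f"{n}0.npz",p=p,d=d,**c); cv2.imwrite(f"pics/{n}0.png",p)
E
```

```text
pics
{'clock': 0.0, 'joint_pos': array([1.07539025e+00, 3.13970305e-01, 4.50016638e-02, 1.30358944e+00,
       4.67401732e-05, 1.43120056e+00]), 'qvel': array([-1.05670226e-03, -6.87118453e-04, -7.17228415e-04, -9.09794076e-05,
        1.61823350e-03,  5.15852800e-04]), 'tau': array([ 3.79878220e-04, -4.80622494e+01,  2.98537552e+01,  1.93137926e-02,
       -3.52469567e-05, -1.38656685e-05]), 'tcp_pos': array([0.20005794, 0.53854882, 0.23043526]), 'orientation': array([-2.97206259e-04,  1.76968132e-01,  9.84216188e-01, -8.29554435e-04]), 'wrist_force': array([-0.73447017, -0.24375643,  0.09900264]), 'ft_torque': array([ 0.00318337, -0.02472692, -0.03562982]), 'finger_gap': 0.08523736797809627} -0.0187
scene {'mtx': array([[404.59491286,   0.        , 323.76947379],
       [  0.        , 404.59491286, 197.13586753],
       [  0.        ,   0.        ,   1.        ]]), 'R': array([[ 0.77910565, -0.62687956, -0.0040509 ],
       [-0.39221519, -0.4823961 , -0.78323767],
       [ 0.48904154,  0.61181372, -0.62170921]]), 't': array([-0.49869831,  0.29448664,  0.93577544])}
top {'mtx': array([[414.59591547,   0.        , 322.11081044],
       [  0.        , 414.59591547, 204.20299916],
       [  0.        ,   0.        ,   1.        ]]), 'R': array([[-0.00486299, -0.99996442,  0.0068923 ],
       [-0.98893157,  0.00378701, -0.148324  ],
       [ 0.14829262, -0.00753731, -0.9889148 ]]), 't': array([-0.04232849,  0.61316478,  1.21488161])}
```

View pics/scene0.png

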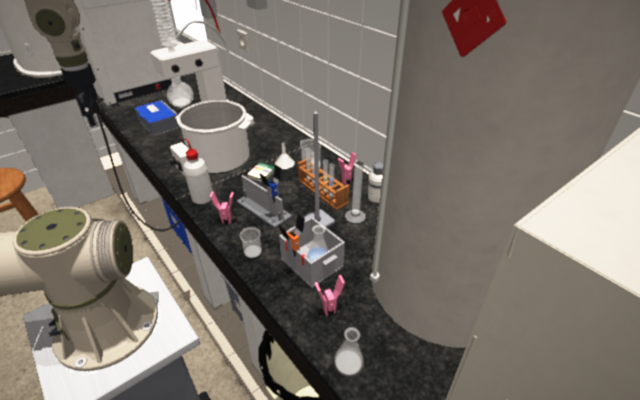

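View pics/top0.png

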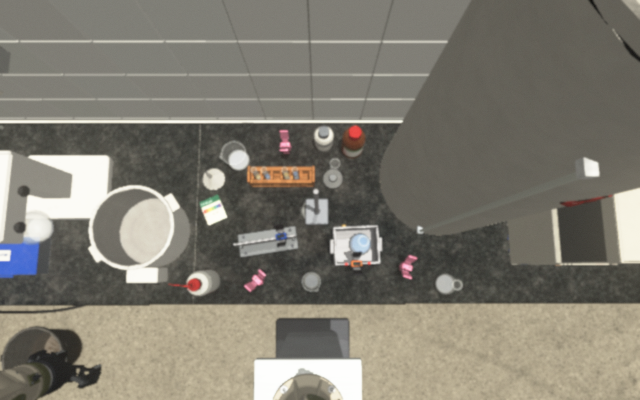

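The rail is at top-view (267,241) with the blue clip at (282,237). The tank is at (356,245) with the orange clip at (356,264). The pink look-alikes at (257,280), (408,267) and (285,140) are to be left alone. The test-tube rack at (282,175) is also orange, but it isn't a clip.

```bash
cat > h.py <<'E'
import numpy as np,cv2
def load(f):
    return dict(np.load(f))
def cast(c,uv,z):
    uv=np.atleast_2d(uv).astype(float)
    r=np.c_[uv,np.ones(len(uv))]@np.linalg.inv(c['mtx']).T@c['R']   # world dirs
    o=-c['R'].T@c['t']
    return o+r*((z-o[2])/r[:,2])[:,None]
def cloud(c):
    v,u=np.indices(c['d'].shape); k=c['mtx']; d=c['d']
    P=np.stack([(u-k[0,2])/k[0,0]*d,(v-k[1,2])/k[1,1]*d,d],-1)-c['t']
    return P@c['R']
E
python3 - <<'E'
from h import *
for n in("top","scene"):
    c=load(n+"0.npz"); h=cv2.cvtColor(c['p'],cv2.COLOR_BGR2HSV); W=cloud(c)
    for nm,lo,hi in(("orange",(3,150,90),(16,255,255)),("blue",(105,120,60),(130,255,255)),("red",(0,150,80),(3,255,255)),("red2",(174,150,80),(180,255,255))):
        m=cv2.inRange(h,lo,hi); k,l,st,ce=cv2.connectedComponentsWithStats(m)
        for i in range(1,k):
            w=W[l==i]; w=np.median(w,0)
            if 0.3<w[0]<0.75 and abs(w[1])<.35: print(n,nm,st[i,4],ce[i].round(1),w.round(3))
    if n=="top":
        for nm,(x0,x1,y0,y1) in dict(rail=(.35,.65,.05,.3),tank=(.35,.65,-.2,.0)).items():
            m=(W[...,2]>.08)&(W[...,2]<.1)&(W[...,0]>x0)&(W[...,0]<x1)&(W[...,1]>y0)&(W[...,1]<y1)&(h[...,1]<90)
            v,u=np.nonzero(m); P=cast(c,np.c_[u,v],.09)[:,:2].astype(np.float32)
            print(nm,m.sum(),cv2.minAreaRect(P),P.min(0),P.max(0))
        cv2.imwrite("pics/topc.png",cv2.resize(c['p'][180:310,220:420],None,fx=4,fy=4,interpolation=cv2.INTER_CUBIC))
E
```

```text
top orange 1 [300. 172.] [0.709 0.022 0.065]
top orange 4 [275.5 174.8] [0.712 0.101 0.011]
top orange 2 [304.5 174. ] [0.714 0.01  0.014]
top orange 1 [300. 180.] [0.684 0.022 0.066]
top orange 1 [306. 180.] [0.685 0.004 0.062]
top orange 1 [310. 181.] [ 0.681 -0.009  0.064]
top orange 1 [269. 182.] [0.679 0.115 0.062]
top orange 8 [352.  263.4] [ 0.433 -0.126  0.133]
top orange 1 [361. 265.] [ 0.429 -0.151  0.133]
top blue 14 [283.6 236.4] [0.508 0.062 0.133]
top blue 2 [278.5 234. ] [0.516 0.078 0.131]
top blue 1 [277. 238.] [0.505 0.082 0.131]
top red 105 [193.2 284.4] [0.381 0.294 0.181]
top red 4 [176.5 285. ] [0.38  0.331 0.205]
rail 135 ((0.42894625663757324, 0.16615435481071472), (0.13829082250595093, 0.25131458044052124), 8.516380310058594) [0.3528897  0.05174274] [0.51354957 0.29105854]
tank 219 ((0.5080987811088562, -0.1113201156258583), (0.16895735263824463, 0.17444190382957458), 0.2240179032087326) [ 0.4237468 -0.198817 ] [ 0.59223574 -0.02376955]
scene orange 114 [304.3 168.2] [0.68  0.164 0.06 ]
scene orange 14 [320.5 170.9] [0.716 0.109 0.058]
scene orange 97 [307.3 183.5] [0.68  0.139 0.007]
scene orange 547 [334.9 193.7] [0.69  0.001 0.04 ]
scene orange 116 [293.5 240.4] [ 0.425 -0.151  0.124]
scene blue 1 [269. 180.] [0.507 0.082 0.134]
scene blue 75 [272.9 188. ] [0.503 0.059 0.122]
scene red 97 [191.5 153.9] [0.374 0.286 0.175]
scene red 1 [285. 242.] [ 0.427 -0.108  0.083]
scene red 3 [286. 247.] [ 0.425 -0.115  0.073]
scene red 20 [302.4 259.1] [ 0.428 -0.181  0.078]
```

View pics/topc.png

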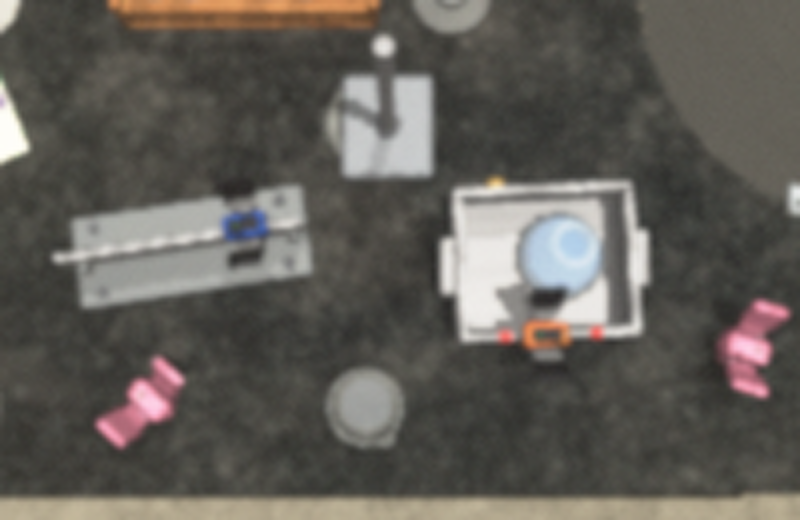

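The crop shows the red marks at (506,336) and (597,332), the orange clip at (546,335) between them, and the blue clip at (245,226) on the rail. The rail's left end is at (55,259). The pink clips at (140,400) and (750,345) stay untouched.

```bash
python3 - <<'E'
from h import *
c=load("top0.npz")
f=lambda a,z:cast(c,np.array(a)/4+np.array([220,180])-.375,z)
A=f([[506,336],[597,332]],.09);print(A.round(4),np.linalg.norm(A[1]-A[0]),np.degrees(np.arctan2(*(A[1]-A[0])[[1,0]])))
B=f([[463,338],[640,332],[632,184],[456,188]],.09);print(B.round(4))
R=f([[55,259],[305,224],[180,243]],.09);print(R.round(4),np.linalg.norm(R[1]-R[0]),np.degrees(np.arctan2(*(R[1]-R[0])[[1,0]])))
print(f([[546,335],[245,226]],.134).round(4))
print('rod',f([[388,125]],.014),f([[384,46]],.362))
g=cv2.cvtColor(c['p'],cv2.COLOR_BGR2HSV)
from scipy.spatial.transform import Rotation as Ro
from workcell import env
s=env.get_state(); q=s['orientation'];T=Ro.from_quat(np.r_[q[1:],q[0]]).as_matrix();print('tool',T.round(3))
w=env.get_calibration("wrist");print('wristcam in tool',(T.T@(-w['R'].T@w['t']-s['tcp_pos'])).round(4),(w['R']@T).round(3),w['mtx'][0,0])
E
```

```text
[[ 0.4335 -0.1128  0.09  ]
 [ 0.436  -0.1783  0.09  ]] 0.06551555650352606 -87.78653670109932
[[ 0.4322 -0.0819  0.09  ]
 [ 0.4359 -0.2092  0.09  ]
 [ 0.5426 -0.2061  0.09  ]
 [ 0.5402 -0.0778  0.09  ]]
[[0.4901 0.2121 0.09  ]
 [0.5145 0.0319 0.09  ]
 [0.5012 0.1221 0.09  ]] 0.1819032389917765 -82.26843611182551
[[ 0.4338 -0.1377  0.134 ]
 [ 0.5101  0.0712  0.134 ]]
rod [[ 0.59683221 -0.02806974  0.014     ]] [[ 0.59578347 -0.02794135  0.362     ]]
tool [[-0.937  0.348 -0.001]
 [ 0.348  0.937 -0.001]
 [ 0.    -0.002 -1.   ]]
wristcam in tool [ 0.0682  0.0002 -0.1435] [[-0.001  1.    -0.   ]
 [-0.964 -0.001 -0.267]
 [-0.267 -0.     0.964]] 285.6460242616353
```

Emit:
{"method": "arm_command", "body": {
  "rows": [
    {"rot":[0,0,0.0234],"delta_pos":[0,0,-0.4],"fingers":0},
    {"rot":[0,0,0.0234],"delta_pos":[0,0,-0.4],"fingers":0},
    {"rot":[0,0,0.0234],"delta_pos":[0,0,-0.4],"fingers":0},
    {"rot":[0,0,0.0234],"delta_pos":[0,0,-0.4],"fingers":0},
    {"rot":[0,0,0.0234],"delta_pos":[0,0,-0.4],"fingers":0},
    {"rot":[0,0,0.0234],"delta_pos":[0,0,-0.4],"fingers":0},
    {"rot":[0,0,0.0234],"delta_pos":[0,0,-0.4],"fingers":0},
    {"rot":[0,0,0.0234],"delta_pos":[0,0,-0.4],"fingers":0},
    {"rot":[0,0,0],"delta_pos":[-1,0.3,0],"fingers":0},
    {"rot":[0,0,0],"delta_pos":[-1,0.3,0],"fingers":0},
    {"rot":[0,0,0],"delta_pos":[-1,0.3,0],"fingers":0},
    {"rot":[0,0,0],"delta_pos":[-1,0.3,0],"fingers":0},
    {"rot":[0,0,0],"delta_pos":[-1,0.3,0],"fingers":0},
    {"rot":[0,0,0],"delta_pos":[-1,0.3,0],"fingers":0},
    {"rot":[0,0,0],"delta_pos":[-1,0.3,0],"fingers":0},
    {"rot":[0,0,0],"delta_pos":[-1,0.3,0],"fingers":0},
    {"rot":[0,0,0],"delta_pos":[-1,0.3,0],"fingers":0},
    {"rot":[0,0,0],"delta_pos":[-1,0.3,0],"fingers":0},
    {"rot":[0,0,0],"delta_pos":[-1,0.3,0],"fingers":0},
    {"rot":[0,0,0],"delta_pos":[-1,0.3,0],"fingers":0}
  ]
}}

```text
clock: 2.1
tcp_pos: [0.2815, 0.301, 0.295]
orientation: [-0.0, 0.693, 0.721, -0.0]
wrist_force: [0.0, -0.1, 0.3]
finger_gap: 0.0856
```

Emit:
{"method": "arm_command", "body": {
  "rows": [
    {"rot":[0,0,0],"delta_pos":[-1,0.3,0],"fingers":0},
    {"rot":[0,0,0],"delta_pos":[-1,0.3,0],"fingers":0},
    {"rot":[0,0,0],"delta_pos":[-1,0.3,0],"fingers":0},
    {"rot":[0,0,0],"delta_pos":[-1,0.3,0],"fingers":0},
    {"rot":[0,0,0],"delta_pos":[-1,0.3,0],"fingers":0},
    {"rot":[0,0,0],"delta_pos":[-1,0.3,0],"fingers":0},
    {"rot":[0,0,0],"delta_pos":[-1,0.3,0],"fingers":0},
    {"rot":[0,0,0],"delta_pos":[-1,0.3,0],"fingers":0},
    {"rot":[0,0,0],"delta_pos":[-1,0.3,0],"fingers":0},
    {"rot":[0,0,0],"delta_pos":[-1,0.3,0],"fingers":0},
    {"rot":[0,0,0],"delta_pos":[-1,0.3,0],"fingers":0},
    {"rot":[0,0,0],"delta_pos":[-1,0.3,0],"fingers":0},
    {"rot":[0,0,0],"delta_pos":[-1,0.3,0],"fingers":0},
    {"rot":[0,0,0],"delta_pos":[-1,0.3,0],"fingers":0},
    {"rot":[0,0,0],"delta_pos":[-1,0.3,0.8],"fingers":0},
    {"rot":[0,0,0],"delta_pos":[-1,0.3,0.8],"fingers":0},
    {"rot":[0,0,0],"delta_pos":[-1,0.3,0.8],"fingers":0},
    {"rot":[0,0,0],"delta_pos":[-1,0.3,0.8],"fingers":0},
    {"rot":[0,0,0],"delta_pos":[-1,0.3,0],"fingers":0},
    {"rot":[0,0,0],"delta_pos":[0,0,0],"fingers":0}
  ]
}}

```text
clock: 4.1
tcp_pos: [0.4105, -0.0749, 0.2304]
orientation: [-0.0, 0.694, 0.72, -0.0]
wrist_force: [1.0, 0.8, 0.8]
finger_gap: 0.0853
```

Emit:
{"method": "arm_command", "body": {
  "rows": [
    {"delta_pos":[-0.9,0.28,0.1],"fingers":0},
    {"delta_pos":[-0.9,0.28,0.1],"fingers":0},
    {"delta_pos":[-0.9,0.28,0.1],"fingers":0},
    {"delta_pos":[-0.9,0.28,0.1],"fingers":0},
    {"delta_pos":[0,0,0],"fingers":0}
  ]
}}

```text
schema error: expected keys delta_pos, rot, fingers
```

```bash
cat > w.py <<'E'
from h import *
import sys
from workcell import env
n=sys.argv[1]
s=env.get_state(); c=env.get_calibration("wrist"); p,d=env.read_camera("wrist")
np.savez(n+".npz",p=p,d=d,tcp=s['tcp_pos'],q=s['orientation'],**c); cv2.imwrite(f"pics/{n}.png",p); print(s['clock'],s['tcp_pos'],s['orientation'],s['finger_gap'])
E
python3 w.py w1
```

```text
4.1 [ 0.41046049 -0.0748581   0.23036318] [-4.89691320e-04  6.94227328e-01  7.19755543e-01 -3.67506774e-04] 0.08533739054501385
```

View pics/w1.png

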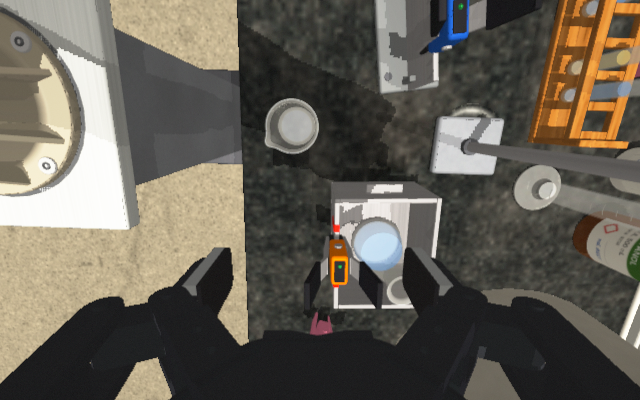

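The move was refused because the rows had no rot key, so this view is from 70 mm short. It shows the orange clip at (339,262) on the near wall, one red mark at (336,230), and the blue clip at (455,20). I'll redo the shift and measure by colour.

Emit:
{"method": "arm_command", "body": {
  "rows": [
    {"delta_pos":[-0.9,0.28,0],"rot":[0,0,0],"fingers":0},
    {"delta_pos":[-0.9,0.28,0],"rot":[0,0,0],"fingers":0},
    {"delta_pos":[-0.9,0.28,0],"rot":[0,0,0],"fingers":0},
    {"delta_pos":[-0.9,0.28,0],"rot":[0,0,0],"fingers":0},
    {"delta_pos":[0,0,0],"rot":[0,0,0],"fingers":0}
  ]
}}

```text
clock: 4.65
tcp_pos: [0.4362, -0.1456, 0.2314]
orientation: [0.0, 0.694, 0.72, 0.0]
wrist_force: [0.1, -0.3, 1.2]
finger_gap: 0.0852
```

```bash
python3 w.py w2; cat > m.py <<'E'
from h import *
import sys
c=load(sys.argv[1]+".npz"); h=cv2.cvtColor(c['p'],cv2.COLOR_BGR2HSV); W=cloud(c)
for nm,lo,hi in(("orange",(5,150,90),(20,255,255)),("blue",(105,150,60),(130,255,255)),("red",(0,170,120),(4,255,255)),("red2",(176,170,120),(180,255,255))):
    k,l,st,ce=cv2.connectedComponentsWithStats(cv2.inRange(h,lo,hi))
    for i in range(1,k):
        if st[i,4]<12: continue
        w=W[l==i]; v,u=np.nonzero(l==i)
        print(nm,st[i],ce[i].round(1),"med",np.median(w,0).round(4),"rim",cast(c,ce[i],.09)[0].round(4),
          "top",[ (a[0]).round(3).tolist() if hasattr(a[0],'round') else a for a in [cast(c,ce[i],.134)]])
        if nm in("orange","blue"):
            t=(w[:,2]>.129)&(w[:,2]<.14)
            if t.sum()>30:
                r=cv2.minAreaRect(cast(c,np.c_[u,v][t],.134)[:,:2].astype(np.float32)); print("  housing top",r)
E
python3 m.py w2
```

```text
4.65 [ 0.43623557 -0.14560553  0.23138955] [4.56072574e-04 6.93702061e-01 7.20261922e-01 8.63586694e-05] 0.08523904893855011
orange [ 524    0  102   56 2706] [562.6  23.9] med [0.684  0.0305 0.0116] rim [0.6462 0.015  0.09  ] top [[0.613, 0.001, 0.134]]
orange [ 519   51  105   32 1696] [575.   70.2] med [ 0.6951 -0.017   0.0623] rim [ 0.6675 -0.0217  0.09  ] top [[0.631, -0.03, 0.134]]
orange [305 172  19  41 424] [313.6 190.8] med [ 0.4319 -0.1309  0.1339] rim [ 0.4317 -0.1439  0.09  ] top [[0.432, -0.134, 0.134]]
  housing top ((0.4324250817298889, -0.13718855381011963), (0.015582939609885216, 0.029605867341160774), 1.4546774625778198)
orange [638 195   2   9  14] [638.6 199.4] med [ 0.7681 -0.141   0.0892] rim [ 0.7672 -0.1406  0.09  ] top [[0.716, -0.131, 0.134]]
red [311 155   6   9  48] [313.5 159.3] med [ 0.4306 -0.1117  0.0911] rim [ 0.4306 -0.1119  0.09  ] top [[0.431, -0.107, 0.134]]
red [311 219   7   7  44] [313.9 222.3] med [ 0.4333 -0.1783  0.091 ] rim [ 0.4332 -0.178   0.09  ] top [[0.433, -0.162, 0.134]]
```

View pics/w2.png

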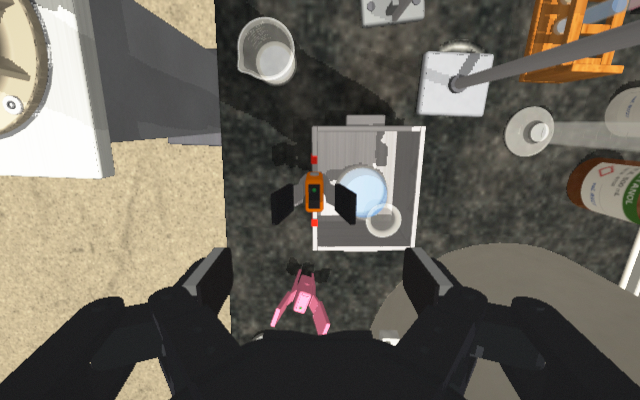

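The view shows the orange clip housing at (314,191) between red marks at (313,159) and (314,222), with handles centred on about 314. Its size measures 15.6 x 29.6 mm, as listed. The pink clip at (303,300) is clear of the fingers. Next I lower and squeeze.

Emit:
{"method": "arm_command", "body": {
  "rows": [
    {"delta_pos":[0.42,-0.18,0.96],"rot":[0,0,0],"fingers":0},
    {"delta_pos":[0,0,0.96],"rot":[0,0,0],"fingers":0},
    {"delta_pos":[0,0,0.96],"rot":[0,0,0],"fingers":0},
    {"delta_pos":[0,0,0.96],"rot":[0,0,0],"fingers":0},
    {"delta_pos":[0,0,0.96],"rot":[0,0,0],"fingers":0},
    {"delta_pos":[0,0,0],"rot":[0,0,0],"fingers":0},
    {"delta_pos":[0,0,0],"rot":[0,0,0],"fingers":0.5},
    {"delta_pos":[0,0,0],"rot":[0,0,0],"fingers":1},
    {"delta_pos":[0,0,0],"rot":[0,0,0],"fingers":1},
    {"delta_pos":[0,0,0],"rot":[0,0,0],"fingers":1},
    {"delta_pos":[0,0,0],"rot":[0,0,0],"fingers":1},
    {"delta_pos":[0,0,0],"rot":[0,0,0],"fingers":1},
    {"delta_pos":[0,0,0],"rot":[0,0,0],"fingers":1}
  ],
  "squeeze": 30
}}

```text
clock: 6.0
tcp_pos: [0.4329, -0.1368, 0.1376]
orientation: [0.002, 0.693, 0.721, 0.001]
wrist_force: [-1.0, -0.2, 7.3]
finger_gap: 0.031
```

Emit:
{"method": "arm_command", "body": {
  "rows": [
    {"delta_pos":[0,0,-0.5],"rot":[0,0,0],"fingers":1},
    {"delta_pos":[0,0,-1],"rot":[0,0,0],"fingers":1},
    {"delta_pos":[0,0,-1],"rot":[0,0,0],"fingers":1},
    {"delta_pos":[0,0,-1],"rot":[0,0,0],"fingers":1},
    {"delta_pos":[0,0,-1],"rot":[0,0,-0.008],"fingers":1},
    {"delta_pos":[0,0,-1],"rot":[0,0,-0.008],"fingers":1},
    {"delta_pos":[0,0,-0.5],"rot":[0,0,0],"fingers":1}
  ]
}}

```text
clock: 6.7
tcp_pos: [0.4321, -0.1364, 0.2578]
orientation: [0.002, 0.656, 0.755, 0.0]
wrist_force: [0.4, -0.2, -1.3]
finger_gap: 0.0303
```

Emit:
{"method": "arm_command", "body": {
  "rows": [
    {"delta_pos":[0.94,0.37,0],"rot":[0,0,0],"fingers":1},
    {"delta_pos":[0.94,0.37,0],"rot":[0,0,0],"fingers":1},
    {"delta_pos":[0.94,0.37,0],"rot":[0,0,0],"fingers":1},
    {"delta_pos":[0.94,0.37,0],"rot":[0,0,0],"fingers":1},
    {"delta_pos":[0.94,0.37,0],"rot":[0,0,0],"fingers":1},
    {"delta_pos":[0.94,0.37,0],"rot":[0,0,0],"fingers":1},
    {"delta_pos":[0.94,0.37,0],"rot":[0,0,0],"fingers":1},
    {"delta_pos":[0.94,0.37,0],"rot":[0,0,0],"fingers":1},
    {"delta_pos":[0.94,0.37,0],"rot":[0,0,0],"fingers":1},
    {"delta_pos":[0.94,0.37,0],"rot":[0,0,0],"fingers":1},
    {"delta_pos":[0.94,0.37,0],"rot":[0,0,0],"fingers":1},
    {"delta_pos":[0.94,0.37,0],"rot":[0,0,0],"fingers":1},
    {"delta_pos":[0.94,0.37,0],"rot":[0,0,0],"fingers":1},
    {"delta_pos":[0.94,0.37,0],"rot":[0,0,0],"fingers":1},
    {"delta_pos":[0,0,0],"rot":[0,0,0],"fingers":1},
    {"delta_pos":[0,0,0],"rot":[0,0,0],"fingers":1}
  ]
}}

```text
clock: 8.3
tcp_pos: [0.4972, 0.139, 0.2551]
orientation: [-0.0, 0.656, 0.755, -0.0]
wrist_force: [-0.4, 0.6, -2.1]
finger_gap: 0.0305
```

```bash
python3 w.py w3; python3 m.py w3
```

```text
8.3 [0.49723211 0.13901297 0.25513709] [-1.35764400e-04  6.56076458e-01  7.54694325e-01 -3.71583316e-04] 0.030485092132371445
orange [416  43  10   7  38] [420.   46.2] med [0.5973 0.3125 0.0166] rim [0.576  0.2921 0.09  ] top [[0.563, 0.28, 0.134]]
orange [ 421  164   99  124 4959] [461.4 221.4] med [0.6867 0.1085 0.0612] rim [0.6647 0.1227 0.09  ] top [[0.639, 0.135, 0.134]]
orange [ 303  207   29   69 1090] [317.2 237.1] med [0.4954 0.1496 0.2509] rim [0.5044 0.0808 0.09  ] top [[0.502, 0.099, 0.134]]
red [414  36   9   6  35] [418.7  38.7] med [0.5937 0.3199 0.0169] rim [0.5732 0.2983 0.09  ] top [[0.561, 0.285, 0.134]]
```

View pics/w3.png

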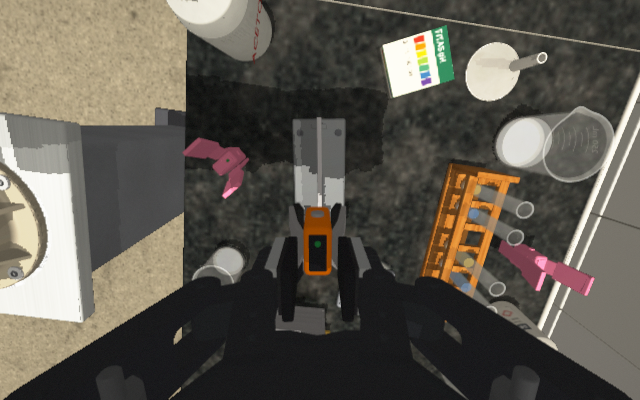

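The clip is held upright at (317,240). The bare rail plate runs from (320,118) to (322,205), and the blue clip is hidden behind the gripper. I'll fit the plate's top edge.

```bash
python3 - <<'E'
from h import *
c=load("w3.npz");W=cloud(c)
m=(W[...,2]>.083)&(W[...,2]<.097); m[:,:295]=0;m[:,345:]=0;m[:105]=0;m[215:]=0
v,u=np.nonzero(m); P=cast(c,np.c_[u,v],.09)[:,:2].astype(np.float32)
print(len(P),cv2.minAreaRect(P)); vx,vy,x,y=cv2.fitLine(P,cv2.DIST_HUBER,0,.01,.01).ravel()
d=np.array([vx,vy]);d*=np.sign(d[1]);n=np.array([d[1],-d[0]]);t=(P-[x,y])@d; print('yaw',np.degrees(np.arctan2(-d[0],d[1])),'end',np.array([x,y])+d*t.max(), np.array([x,y])+d*t.min())
mid=np.array([x,y])+d*(t.max()-.09); print('mid',mid,d)
g=cv2.cvtColor(c['p'],cv2.COLOR_BGR2GRAY)
for r in(130,160,190): print(r,g[r,308:335])
T=c['tcp'][:2]; print('tcp in rail', (T-mid)@n,(T-mid)@d)
E
```

```text
406 ((0.4944756329059601, 0.1662864089012146), (0.004345880821347237, 0.09471361339092255), 8.155679702758789)
yaw 8.430076 end [0.48772705 0.21316926] [0.50161505 0.11946043]
mid [0.50092125 0.12414166] [-0.14660232  0.9891955 ]
130 [ 76  77  77  77  77  76  75  78  84 117 127 129 131 110  99  99 100 100
 101 100 101 100 101 101 101 100  98]
160 [ 75  75  74  75  74  75  76  76  77  93 128 128 127 119  99 100  98 100
  99 101  98  99 100  99  99  99 100]
190 [153 152 151 151 152 150 150 150 146 129 123 124 126 118  90  97 114 173
 173 173 174 175 174 175 174 175 174]
tcp in rail -0.001469107683711923 0.015251475800031998
```

Emit:
{"method": "arm_command", "body": {
  "rows": [
    {"delta_pos":[0,0.08,0.9],"rot":[0,0,-0.0008],"fingers":1},
    {"delta_pos":[0,0,0.9],"rot":[0,0,0],"fingers":1},
    {"delta_pos":[0,0,0.9],"rot":[0,0,0],"fingers":1},
    {"delta_pos":[0,0,0.9],"rot":[0,0,0],"fingers":1},
    {"delta_pos":[0,0,0.8],"rot":[0,0,0],"fingers":1},
    {"delta_pos":[0,0,0.6],"rot":[0,0,0],"fingers":1},
    {"delta_pos":[0,0,0.4],"rot":[0,0,0],"fingers":1},
    {"delta_pos":[0,0,0.2],"rot":[0,0,0],"fingers":1},
    {"delta_pos":[0,0,0.2],"rot":[0,0,0],"fingers":1},
    {"delta_pos":[0,0,0.1],"rot":[0,0,0],"fingers":1},
    {"delta_pos":[0,0,0],"rot":[0,0,0],"fingers":1},
    {"delta_pos":[0,0,0],"rot":[0,0,0],"fingers":1}
  ]
}}

```text
clock: 9.55
tcp_pos: [0.4994, 0.1392, 0.1377]
orientation: [0.0, 0.654, 0.756, 0.0]
wrist_force: [-0.3, -0.3, -0.9]
finger_gap: 0.0303
```

Emit:
{"method": "arm_command", "body": {
  "rows": [
    {"delta_pos":[0,0,0.08],"rot":[0,0,0],"fingers":1},
    {"delta_pos":[0,0,0],"rot":[0,0,0],"fingers":1}
  ]
}}

```text
clock: 9.75
tcp_pos: [0.4995, 0.1393, 0.1376]
orientation: [0.001, 0.654, 0.756, 0.001]
wrist_force: [-3.3, -0.7, 9.3]
finger_gap: 0.0305
```

Emit:
{"method": "arm_command", "body": {
  "rows": [
    {"delta_pos":[0,0,0.08],"rot":[0,0,0],"fingers":1},
    {"delta_pos":[0,0,0],"rot":[0,0,0],"fingers":1}
  ]
}}

```text
clock: 9.95
tcp_pos: [0.4996, 0.1393, 0.1374]
orientation: [0.001, 0.654, 0.756, 0.001]
wrist_force: [-7.4, -1.4, 20.7]
finger_gap: 0.0302
```

Seated: force rises with no further descent. Release gently and back up.

Emit:
{"method": "arm_command", "body": {
  "rows": [
    {"delta_pos":[0,0,0],"rot":[0,0,0],"fingers":0.5},
    {"delta_pos":[0,0,0],"rot":[0,0,0],"fingers":0.4},
    {"delta_pos":[0,0,0],"rot":[0,0,0],"fingers":0.3},
    {"delta_pos":[0,0,0],"rot":[0,0,0],"fingers":0.1},
    {"delta_pos":[0,0,0],"rot":[0,0,0],"fingers":0},
    {"delta_pos":[0,0,0],"rot":[0,0,0],"fingers":0},
    {"delta_pos":[0,0,0],"rot":[0,0,0],"fingers":0},
    {"delta_pos":[0,0,-0.3],"rot":[0,0,0],"fingers":0},
    {"delta_pos":[0,0,-1],"rot":[0,0,0],"fingers":0},
    {"delta_pos":[0,0,-1],"rot":[0,0,0],"fingers":0},
    {"delta_pos":[0,0,-1],"rot":[0,0,0],"fingers":0},
    {"delta_pos":[0,0,-1],"rot":[0,0,0],"fingers":0},
    {"delta_pos":[-0.8,0,-0.5],"rot":[0,0,0],"fingers":0},
    {"delta_pos":[-0.8,0,0],"rot":[0,0,0],"fingers":0},
    {"delta_pos":[-0.8,0,0],"rot":[0,0,0],"fingers":0},
    {"delta_pos":[-0.8,0,0],"rot":[0,0,0],"fingers":0},
    {"delta_pos":[0,0,0],"rot":[0,0,0],"fingers":0}
  ]
}}

```text
clock: 11.65
tcp_pos: [0.5087, 0.0744, 0.2306]
orientation: [0.0, 0.655, 0.756, 0.0]
wrist_force: [-0.5, 0.2, 0.1]
finger_gap: 0.0853
```

```bash
python3 w.py w4; python3 m.py w4
```

```text
11.65 [0.50872211 0.07442959 0.23061795] [4.21309986e-04 6.55101065e-01 7.55541128e-01 1.44113638e-04] 0.08534989963923036
orange [307 110  21  38 428] [317.7 128.2] med [0.5003 0.1385 0.1387] rim [0.4996 0.1376 0.09  ] top [[0.499, 0.138, 0.134]]
  housing top ((0.4993003010749817, 0.1377638876438141), (0.015667494386434555, 0.02913786843419075), 8.104415893554688)
orange [ 426  110  121  182 8466] [473.8 190.9] med [0.6881 0.093  0.0615] rim [0.666  0.0988 0.09  ] top [[0.64, 0.105, 0.134]]
orange [324 304   5   5  19] [325.8 305.7] med [ 0.5459 -0.1033  0.0216] rim [ 0.5366 -0.056   0.09  ] top [[0.531, -0.025, 0.134]]
blue [309 181  18  41 388] [317.5 199.8] med [0.5074 0.0819 0.134 ] rim [0.5094 0.067  0.09  ] top [[0.508, 0.079, 0.134]]
  housing top ((0.5083335041999817, 0.07415618002414703), (0.014928579330444336, 0.03005198948085308), 8.570720672607422)
```

View pics/w4.png

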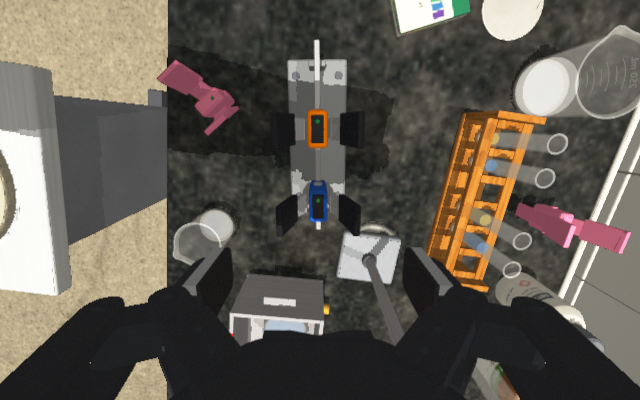

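Both clips stand upright on the rail, orange at (317,128) and blue at (317,200). The orange housing's median height reads 0.139 m against 0.134 m for blue, so I'll check that before leaving it.

```bash
python3 - <<'E'
from h import *
c=load("w4.npz");W=cloud(c)
for n,(u0,u1,v0,v1) in dict(orange=(309,327,110,147),blue=(310,327,182,220)).items():
    z=W[v0:v1,u0:u1,2]; print(n,[np.percentile(z,q).round(4) for q in(5,25,50,75,95)]); print(z[::4,9].round(3), z[::4,3].round(3))
for v in(50,70,90,100,155,165,175): print(v,W[v,313:322,2].round(3))
for n,(u0,u1,v0,v1) in dict(oL=(275,295,113,143),oR=(340,362,113,143),bL=(278,300,195,232),bR=(338,360,195,232)).items():
    z=W[v0:v1,u0:u1,2]; print(n,np.percentile(z,[50,80,95]).round(4))
E
```

```text
orange [np.float64(0.1379), np.float64(0.1388), np.float64(0.1397), np.float64(0.1404), np.float64(0.1413)]
[0.138 0.139 0.141 0.141 0.141 0.14  0.141 0.141 0.14  0.138] [0.138 0.141 0.139 0.14  0.141 0.141 0.14  0.141 0.14  0.139]
blue [np.float64(0.1138), np.float64(0.1336), np.float64(0.1348), np.float64(0.1357), np.float64(0.1366)]
[0.113 0.121 0.134 0.135 0.135 0.136 0.136 0.137 0.137 0.137] [0.103 0.122 0.133 0.137 0.135 0.135 0.137 0.136 0.136 0.136]
50 [0.    0.091 0.091 0.091 0.09  0.091 0.091 0.001 0.   ]
70 [0.015 0.014 0.091 0.091 0.091 0.091 0.09  0.014 0.014]
90 [0.013 0.012 0.09  0.091 0.09  0.091 0.091 0.013 0.013]
100 [0.012 0.013 0.091 0.091 0.091 0.09  0.091 0.013 0.013]
155 [0.013 0.013 0.09  0.091 0.091 0.091 0.091 0.012 0.013]
165 [0.012 0.014 0.013 0.089 0.091 0.089 0.091 0.09  0.013]
175 [0.013 0.013 0.013 0.091 0.091 0.092 0.091 0.09  0.012]
oL [0.1652 0.1765 0.1796]
oR [0.1665 0.1784 0.1801]
bL [0.1553 0.1717 0.1753]
bR [0.1577 0.1732 0.1752]
```

The orange clip sits about 4.5 mm high. As the fingers opened, the pads swung back and dragged it up. I'll re-grip it, press down, and release while moving down to cancel the swing.

Emit:
{"method": "arm_command", "body": {
  "rows": [
    {"delta_pos":[0.8,0,0],"rot":[0,0,0],"fingers":0},
    {"delta_pos":[0.8,0,0],"rot":[0,0,0],"fingers":0},
    {"delta_pos":[0.8,0,0],"rot":[0,0,0],"fingers":0},
    {"delta_pos":[0.8,0,0],"rot":[0,0,0],"fingers":0},
    {"delta_pos":[0,0,1],"rot":[0,0,0],"fingers":0},
    {"delta_pos":[0,0,1],"rot":[0,0,0],"fingers":0},
    {"delta_pos":[0,0,1],"rot":[0,0,0],"fingers":0},
    {"delta_pos":[0,0,1],"rot":[0,0,0],"fingers":0},
    {"delta_pos":[0,0,0.5],"rot":[0,0,0],"fingers":0},
    {"delta_pos":[0,0,0],"rot":[0,0,0],"fingers":0},
    {"delta_pos":[0,0,0],"rot":[0,0,0],"fingers":0.5},
    {"delta_pos":[0,0,0],"rot":[0,0,0],"fingers":1},
    {"delta_pos":[0,0,0],"rot":[0,0,0],"fingers":1},
    {"delta_pos":[0,0,0],"rot":[0,0,0],"fingers":1},
    {"delta_pos":[0,0,0],"rot":[0,0,0],"fingers":1},
    {"delta_pos":[0,0,0],"rot":[0,0,0],"fingers":1}
  ]
}}

```text
clock: 13.3
tcp_pos: [0.5001, 0.1393, 0.142]
orientation: [0.001, 0.654, 0.756, 0.001]
wrist_force: [-1.3, 1.2, 7.3]
finger_gap: 0.0301
```

Emit:
{"method": "arm_command", "body": {
  "rows": [
    {"delta_pos":[0,0,0.1],"rot":[0,0,0],"fingers":1},
    {"delta_pos":[0,0,0],"rot":[0,0,0],"fingers":1}
  ]
}}

```text
clock: 13.5
tcp_pos: [0.5002, 0.1393, 0.1419]
orientation: [0.001, 0.654, 0.756, 0.002]
wrist_force: [-6.0, -0.4, 19.7]
finger_gap: 0.0306
```

Emit:
{"method": "arm_command", "body": {
  "rows": [
    {"delta_pos":[0,0,0.05],"rot":[0,0,0],"fingers":0.58},
    {"delta_pos":[0,0,0.05],"rot":[0,0,0],"fingers":0.53},
    {"delta_pos":[0,0,0.05],"rot":[0,0,0],"fingers":0.48},
    {"delta_pos":[0,0,0.05],"rot":[0,0,0],"fingers":0.43},
    {"delta_pos":[0,0,0.05],"rot":[0,0,0],"fingers":0.38},
    {"delta_pos":[0,0,0],"rot":[0,0,0],"fingers":0.33}
  ]
}}

```text
clock: 14.1
tcp_pos: [0.4986, 0.1391, 0.1325]
orientation: [-0.0, 0.654, 0.756, -0.0]
wrist_force: [-0.1, 0.2, -1.0]
finger_gap: 0.0573
```

Emit:
{"method": "arm_command", "body": {
  "rows": [
    {"delta_pos":[0,0,0],"rot":[0,0,0],"fingers":0.2},
    {"delta_pos":[0,0,0],"rot":[0,0,0],"fingers":0},
    {"delta_pos":[0,0,0],"rot":[0,0,0],"fingers":0},
    {"delta_pos":[0,0,0],"rot":[0,0,0],"fingers":0},
    {"delta_pos":[0,0,-0.5],"rot":[0,0,0],"fingers":0},
    {"delta_pos":[0,0,-1],"rot":[0,0,0],"fingers":0},
    {"delta_pos":[0,0,-1],"rot":[0,0,0],"fingers":0},
    {"delta_pos":[0,0,-1],"rot":[0,0,0],"fingers":0},
    {"delta_pos":[0,0,-1],"rot":[0,0,0],"fingers":0},
    {"delta_pos":[-0.8,0,0],"rot":[0,0,0],"fingers":0},
    {"delta_pos":[-0.8,0,0],"rot":[0,0,0],"fingers":0},
    {"delta_pos":[-0.8,0,0],"rot":[0,0,0],"fingers":0},
    {"delta_pos":[-0.8,0,0],"rot":[0,0,0],"fingers":0},
    {"delta_pos":[0,0,0],"rot":[0,0,0],"fingers":0}
  ]
}}

```text
clock: 15.5
tcp_pos: [0.5088, 0.0744, 0.2239]
orientation: [0.0, 0.655, 0.756, 0.0]
wrist_force: [0.3, -0.1, -0.7]
finger_gap: 0.0855
```

```bash
python3 w.py w5; python3 m.py w5; cat > z.py <<'E'
from h import *
import sys
c=load(sys.argv[1]+".npz");W=cloud(c); h=cv2.cvtColor(c['p'],cv2.COLOR_BGR2HSV)
for nm,lo,hi in(("orange",(5,150,90),(20,255,255)),("blue",(105,150,60),(130,255,255))):
    k,l,st,ce=cv2.connectedComponentsWithStats(cv2.inRange(h,lo,hi))
    for i in range(1,k):
        w=W[l==i]
        if 200<st[i,4]<1500 and np.percentile(w[:,2],90)>.12: print(nm,ce[i].round(),"z pct",np.percentile(w[:,2],[25,50,75,95]).round(4))
E
python3 z.py w4; python3 z.py w5
```

```text
15.5 [0.5087666  0.07442011 0.22388427] [4.95855740e-04 6.55107640e-01 7.55535366e-01 2.12375635e-04] 0.08552350393530084
orange [307 109  21  39 453] [317.4 127.5] med [0.4997 0.1392 0.1366] rim [0.4992 0.1383 0.09  ] top [[0.499, 0.139, 0.134]]
  housing top ((0.4988979995250702, 0.13818545639514923), (0.015850450843572617, 0.029164638370275497), 8.625158309936523)
orange [ 428  110  124  186 8810] [476.8 191.4] med [0.688  0.0938 0.0615] rim [0.6653 0.0997 0.09  ] top [[0.639, 0.106, 0.134]]
blue [309 182  18  43 408] [317.2 201.8] med [0.5072 0.0827 0.1338] rim [0.5093 0.0667 0.09  ] top [[0.508, 0.079, 0.134]]
  housing top ((0.5084362626075745, 0.07429380714893341), (0.0146786542609334, 0.029246915131807327), 8.097299575805664)
orange [318. 128.] z pct [0.1379 0.1387 0.1394 0.1403]
blue [317. 200.] z pct [0.1322 0.134  0.1347 0.1356]
orange [317. 128.] z pct [0.1358 0.1366 0.1373 0.1384]
blue [317. 202.] z pct [0.1319 0.1338 0.1346 0.1356]
```

The orange clip is now about 2.5 mm above full seat, within tolerance, centred on the plate and square. Next I take the blue clip, using the same heights.

Emit:
{"method": "arm_command", "body": {
  "rows": [
    {"delta_pos":[0,0,1],"rot":[0,0,0],"fingers":0},
    {"delta_pos":[0,0,1],"rot":[0,0,0],"fingers":0},
    {"delta_pos":[0,0,1],"rot":[0,0,0],"fingers":0},
    {"delta_pos":[0,0,1],"rot":[0,0,0],"fingers":0},
    {"delta_pos":[0,0,0.3],"rot":[0,0,0],"fingers":0},
    {"delta_pos":[0,0,0],"rot":[0,0,0],"fingers":0},
    {"delta_pos":[0,0,0],"rot":[0,0,0],"fingers":0.5},
    {"delta_pos":[0,0,0],"rot":[0,0,0],"fingers":1},
    {"delta_pos":[0,0,0],"rot":[0,0,0],"fingers":1},
    {"delta_pos":[0,0,0],"rot":[0,0,0],"fingers":1},
    {"delta_pos":[0,0,0],"rot":[0,0,0],"fingers":1},
    {"delta_pos":[0,0,0],"rot":[0,0,0],"fingers":1}
  ]
}}

```text
clock: 16.75
tcp_pos: [0.5095, 0.0758, 0.1394]
orientation: [0.001, 0.654, 0.756, 0.001]
wrist_force: [-1.4, -0.4, 7.6]
finger_gap: 0.0303
```

Emit:
{"method": "arm_command", "body": {
  "rows": [
    {"delta_pos":[0,0,-0.5],"rot":[0,0,0],"fingers":1},
    {"delta_pos":[0,0,-1],"rot":[0,0,0],"fingers":1},
    {"delta_pos":[0,0,-1],"rot":[0,0,0],"fingers":1},
    {"delta_pos":[0,0,-1],"rot":[0,0,0],"fingers":1},
    {"delta_pos":[0,0,-1],"rot":[0,0,0.0085],"fingers":1},
    {"delta_pos":[0,0,-1],"rot":[0,0,0.0085],"fingers":1},
    {"delta_pos":[0,0,-0.5],"rot":[0,0,0],"fingers":1}
  ]
}}

```text
clock: 17.45
tcp_pos: [0.5091, 0.0758, 0.2596]
orientation: [0.001, 0.694, 0.72, 0.001]
wrist_force: [0.2, 1.1, -1.9]
finger_gap: 0.0309
```

Emit:
{"method": "arm_command", "body": {
  "rows": [
    {"delta_pos":[-0.99,-0.39,0],"rot":[0,0,0],"fingers":1},
    {"delta_pos":[-0.99,-0.39,0],"rot":[0,0,0],"fingers":1},
    {"delta_pos":[-0.99,-0.39,0],"rot":[0,0,0],"fingers":1},
    {"delta_pos":[-0.99,-0.39,0],"rot":[0,0,0],"fingers":1},
    {"delta_pos":[-0.99,-0.39,0],"rot":[0,0,0],"fingers":1},
    {"delta_pos":[-0.99,-0.39,0],"rot":[0,0,0],"fingers":1},
    {"delta_pos":[-0.99,-0.39,0],"rot":[0,0,0],"fingers":1},
    {"delta_pos":[-0.99,-0.39,0],"rot":[0,0,0],"fingers":1},
    {"delta_pos":[-0.99,-0.39,0],"rot":[0,0,0],"fingers":1},
    {"delta_pos":[-0.99,-0.39,0],"rot":[0,0,0],"fingers":1},
    {"delta_pos":[-0.99,-0.39,0],"rot":[0,0,0],"fingers":1},
    {"delta_pos":[0,0,0],"rot":[0,0,0],"fingers":1},
    {"delta_pos":[0,0,0],"rot":[0,0,0],"fingers":1}
  ]
}}

```text
clock: 18.75
tcp_pos: [0.4306, -0.1451, 0.257]
orientation: [-0.0, 0.694, 0.72, 0.0]
wrist_force: [0.3, 1.0, -1.3]
finger_gap: 0.0306
```

```bash
python3 w.py w6; python3 m.py w6 | grep -v orange; python3 - <<'E'
from h import *
c=load("w6.npz");W=cloud(c)
m=(abs(W[...,2]-.09)<.006)&(abs(W[...,0]-.433)<.02)&(W[...,1]<-.07)&(W[...,1]>-.215)
v,u=np.nonzero(m);P=cast(c,np.c_[u,v],.09)[:,:2]
for a in np.arange(-.21,-.07,.01):
    q=P[(P[:,1]>a)&(P[:,1]<a+.01)]
    if len(q): print(a.round(3),len(q),q[:,0].min().round(4),np.median(q[:,0]).round(4),q[:,0].max().round(4))
E
```

```text
18.75 [ 0.43056815 -0.14512181  0.25703387] [-2.57172776e-04  6.93883121e-01  7.20087573e-01  1.87871967e-04] 0.03059184622477544
blue [ 304  208   27   67 1031] [316.9 238.2] med [ 0.4293 -0.1354  0.2512] rim [ 0.4316 -0.2059  0.09  ] top [[0.431, -0.188, 0.134]]
red [317 153   6   9  41] [319.3 157.2] med [ 0.4305 -0.1116  0.0911] rim [ 0.4308 -0.1118  0.09  ] top [[0.43, -0.107, 0.134]]
-0.17 35 0.4312 0.4336 0.436
-0.16 45 0.4308 0.4332 0.4357
-0.15 45 0.4304 0.4328 0.4352
-0.14 44 0.4301 0.4324 0.4348
-0.13 46 0.4297 0.4321 0.4345
-0.12 50 0.4283 0.4316 0.434
-0.11 48 0.4282 0.4312 0.4336
-0.1 50 0.4286 0.4309 0.4332
-0.09 129 0.4282 0.4358 0.4526
-0.08 15 0.4377 0.445 0.4524
```

View pics/w6.png

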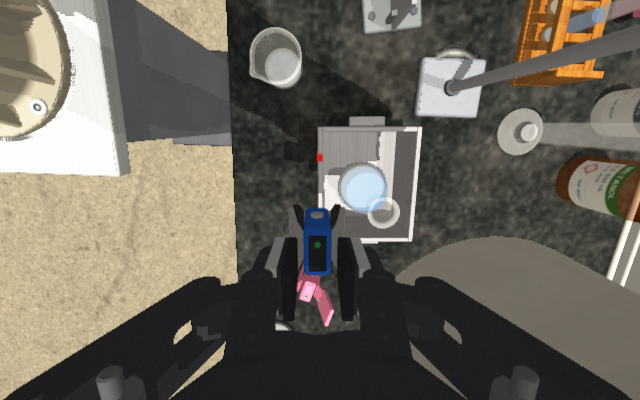

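The blue clip is held upright at (317,238), with the wall line and upper red mark visible at (319,157). The wall at the target is x=0.4326, so I shift 2 mm across and 1.5 mm along, then descend.

Emit:
{"method": "arm_command", "body": {
  "rows": [
    {"delta_pos":[0.07,0.1,0.9],"rot":[0,0,0],"fingers":1},
    {"delta_pos":[0,0,0.9],"rot":[0,0,0],"fingers":1},
    {"delta_pos":[0,0,0.9],"rot":[0,0,0],"fingers":1},
    {"delta_pos":[0,0,0.9],"rot":[0,0,0],"fingers":1},
    {"delta_pos":[0,0,0.8],"rot":[0,0,0],"fingers":1},
    {"delta_pos":[0,0,0.6],"rot":[0,0,0],"fingers":1},
    {"delta_pos":[0,0,0.4],"rot":[0,0,0],"fingers":1},
    {"delta_pos":[0,0,0.2],"rot":[0,0,0],"fingers":1},
    {"delta_pos":[0,0,0.2],"rot":[0,0,0],"fingers":1},
    {"delta_pos":[0,0,0.05],"rot":[0,0,0],"fingers":1},
    {"delta_pos":[0,0,0],"rot":[0,0,0],"fingers":1}
  ]
}}

```text
clock: 19.9
tcp_pos: [0.4329, -0.1437, 0.1403]
orientation: [0.0, 0.694, 0.72, 0.0]
wrist_force: [0.7, 0.0, -0.5]
finger_gap: 0.0304
```

Emit:
{"method": "arm_command", "body": {
  "rows": [
    {"delta_pos":[0,0,0.1],"rot":[0,0,0],"fingers":1},
    {"delta_pos":[0,0,0],"rot":[0,0,0],"fingers":1}
  ]
}}

```text
clock: 20.1
tcp_pos: [0.4332, -0.1439, 0.1394]
orientation: [0.001, 0.694, 0.72, 0.0]
wrist_force: [-2.4, 1.1, 6.3]
finger_gap: 0.0308
```

Emit:
{"method": "arm_command", "body": {
  "rows": [
    {"delta_pos":[0,0,0.08],"rot":[0,0,0],"fingers":1},
    {"delta_pos":[0,0,0],"rot":[0,0,0],"fingers":1}
  ]
}}

```text
clock: 20.3
tcp_pos: [0.4333, -0.144, 0.1393]
orientation: [0.001, 0.694, 0.72, 0.0]
wrist_force: [-4.7, 2.7, 18.8]
finger_gap: 0.0306
```

Emit:
{"method": "arm_command", "body": {
  "rows": [
    {"delta_pos":[0,0,0.08],"rot":[0,0,0],"fingers":0.58},
    {"delta_pos":[0,0,0.08],"rot":[0,0,0],"fingers":0.53},
    {"delta_pos":[0,0,0.08],"rot":[0,0,0],"fingers":0.48},
    {"delta_pos":[0,0,0.07],"rot":[0,0,0],"fingers":0.43},
    {"delta_pos":[0,0,0.06],"rot":[0,0,0],"fingers":0.38},
    {"delta_pos":[0,0,0],"rot":[0,0,0],"fingers":0.33}
  ]
}}

```text
clock: 20.9
tcp_pos: [0.4325, -0.1434, 0.1286]
orientation: [-0.0, 0.694, 0.72, 0.0]
wrist_force: [1.9, -0.7, -0.8]
finger_gap: 0.0573
```

Emit:
{"method": "arm_command", "body": {
  "rows": [
    {"delta_pos":[0,0,0],"rot":[0,0,0],"fingers":0.2},
    {"delta_pos":[0,0,0],"rot":[0,0,0],"fingers":0},
    {"delta_pos":[0,0,0],"rot":[0,0,0],"fingers":0},
    {"delta_pos":[0,0,0],"rot":[0,0,0],"fingers":0},
    {"delta_pos":[0,0,-0.5],"rot":[0,0,0],"fingers":0},
    {"delta_pos":[0,0,-1],"rot":[0,0,0],"fingers":0},
    {"delta_pos":[0,0,-1],"rot":[0,0,0],"fingers":0},
    {"delta_pos":[0,0,-1],"rot":[0,0,0],"fingers":0},
    {"delta_pos":[0,0,-1],"rot":[0,0,0],"fingers":0},
    {"delta_pos":[0,0,-0.8],"rot":[0,0,0],"fingers":0},
    {"delta_pos":[0,0,0],"rot":[0,0,0],"fingers":0},
    {"delta_pos":[0,0,0],"rot":[0,0,0],"fingers":0}
  ]
}}

```text
clock: 22.1
tcp_pos: [0.4328, -0.1437, 0.2353]
orientation: [0.0, 0.694, 0.72, 0.0]
wrist_force: [-0.8, -0.2, -0.3]
finger_gap: 0.0852
```

```bash
python3 w.py w7; python3 m.py w7|grep -v orange; python3 z.py w2; python3 z.py w7; python3 - <<'E'
from workcell import env
import cv2,numpy as np
p,d=env.read_camera("scene"); cv2.imwrite("pics/s2.png",cv2.resize(p[120:320,180:440],None,fx=3,fy=3,interpolation=cv2.INTER_CUBIC))
E
```

```text
22.1 [ 0.43284187 -0.14365362  0.23533757] [4.50234307e-04 6.93696545e-01 7.20267221e-01 1.76745897e-04] 0.08524684006318686
blue [309 181  18  41 382] [316.8 199.6] med [ 0.4307 -0.1366  0.1358] rim [ 0.4321 -0.1522  0.09  ] top [[0.432, -0.141, 0.134]]
  housing top ((0.4324953258037567, -0.14483323693275452), (0.015336498618125916, 0.029603807255625725), 2.105471134185791)
red [315 157   5   8  36] [316.9 160.9] med [ 0.4308 -0.1117  0.0913] rim [ 0.4308 -0.1119  0.09  ] top [[0.431, -0.106, 0.134]]
red [314 222   7   5  34] [317.1 223.9] med [ 0.4332 -0.1787  0.0913] rim [ 0.4334 -0.1792  0.09  ] top [[0.433, -0.163, 0.134]]
orange [314. 191.] z pct [0.1321 0.1339 0.1346 0.1356]
blue [317. 200.] z pct [0.134  0.1358 0.1365 0.1375]
```

View pics/s2.png

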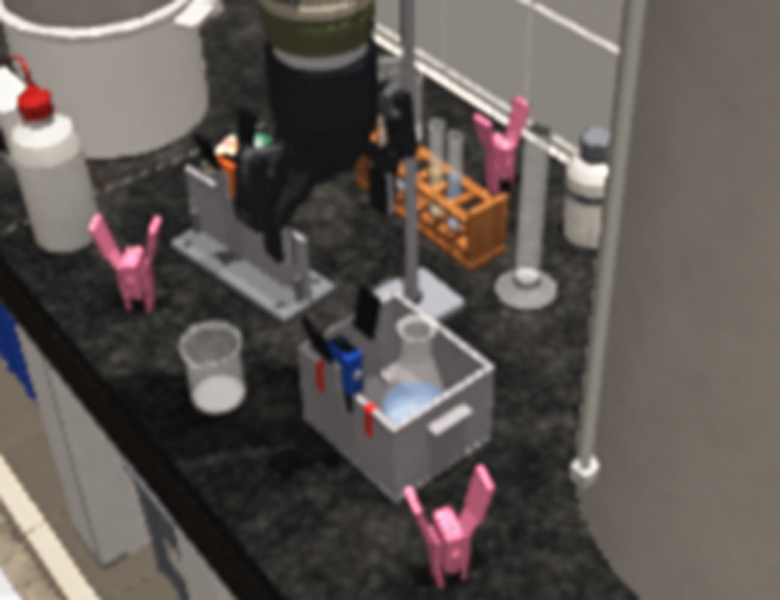

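The blue clip sits upright between the red marks (pixels (320,375) and (370,418)) on the near wall. The orange clip is on the rail at (228,175), and the surrounding items still stand. The gripper is clear of everything, so I'm handing in.

```bash
python3 -c "
from workcell import env
print(env.hand_in()); print(env.get_state()['clock'])"
```

```text
the job is handed in; nothing more can be done
None
the job is handed in; nothing more can be done
```

The orange clip is on the storage rail beside the blue one's old spot. The blue clip is on the tank's near wall between the red marks. I handed in at about 22 s of the 72 s allowed.

| Last check | Orange clip on rail | Blue clip on tank |
|---|---|---|
| Height above full seat (limit 6 mm) | about 2.5 mm | about 1.9 mm |
| Offset from the wall's mid-plane (limit 4 mm) | under 0.5 mm | under 0.5 mm |
| Position along the wall | about 14 mm from the rail's middle (limit 80 mm) | within 1 mm of midway between the marks (limit 14 mm) |
| Squareness to the wall (limit 0.15 rad, 8.6°) | within about 0.5° | within about 0.3° |

- **Not quite seated:** neither housing touches its rim. The pads swing back as the fingers open and drag the clip up. The orange clip first ended 4.5 mm high, so I gripped it again and released it while moving down. I used the same release for the blue clip.
- **Not measured again:** I did not re-measure the orange clip after taking the blue one. The last scene picture showed it still standing on the rail.
- **Surroundings:** in that same picture the pink clips and the other items it shows still stood upright. I judged this by eye and did not measure their positions.
- **Camera disagreement:** the top and wrist cameras differed by 2 to 3 mm across the tank wall. I went by the wrist camera.
- **Refused call:** one move was refused for missing a key, and nothing moved.

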